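# Put the calibration weights back in their cases

### The arm

A 6-joint arm with a two-finger parallel gripper is mounted at the origin on a cart in front of the work surface, level with it; the furniture and walls round the work are solid. World frame = base frame: x ahead of the robot, y to its left, z up, the work surface at z = 0. Lengths are in m, angles in rad, forces in N, time in s.
With the tool pointing down it reaches from about 0.375 to 0.975 m from the base axis. Payload 3.8 kg.
Tool frame: the origin (TCP) lies on the mounting face of the last link; the fingertips stand 173 mm ahead of it and the grasp point (between the pads) lies 155 mm ahead of it; z points along the fingers, y is the line along which they close (so a half turn about z gives the same grasp; the last joint's range is limited). The gripper opens to 85 mm and grips with 20 to 120 N. Pads are 22 mm wide; open, the fingers measure 114 mm over their backs; the gripper's body (76 mm by 85 mm) begins 54 mm behind the grasp point. The pads swing forward as they close: fully open they stand 13 mm farther back than shut.
Start: joints at [1.257, 0.264, 1.604, -0, 1.274, -0.037], TCP at [0.184, 0.649, 0.405] pointing down, gripper open.
Joint ranges: [-2.63, 2.63], [-0.94, 2.18], [0.31, 2.57], [-1.31, 4.45], [0, 2.66], [-2.55, 2.55]. Speed limits (rad/s): [2.57, 2.57, 3.14, 3.14, 3.14, 3.14].

### API

Orientations are given as a rotation vector (axis times angle).
In Python, from workcell import bot gives the robot as it stands.
- The arm moves only by the tool drive_tool, never from a script. Its argument "increments" is a list of rows, each an object with "delta_pos": the shift along the tool's x, y, z in mm, a list of three; "turn": the turn about the tool's z in rad; "jaw": the opening, from -1 (shut) to 1 (fully open). A call has 1 to 8 rows; each row shifts and turns the commanded pose from where the row before left it, along the tool's axes as they then stand; what a row does not reach is not made up. A row lasts 1/12 s, in which the tool goes at most 41.7 mm and 7.16 degrees, less where a joint would pass 70% of its speed; a pose out of reach is approached as far as the arm can. A call is refused whole if a number of a shift passes 41.7 or a number of a turn 0.125, either way. A call with a gripper value outside its range is refused whole. The fingers move at their own pace and stop on an object; "grip_force" is the grip in N (left out, the last holds). Time passes only in rows, so rows that do not move let the fingers close. It gives the time, the measured TCP pose, the force, the opening and the grip force at its end, in the units of the state.
- bot.read_state(): the state, without advancing time (a new reading comes with each control period).
- bot.read_camera(name): name is "side" or "top" or "wrist"; returns a dict with "pixels" (420x560x3 uint8, red, green, blue), "fovy" (degrees; the focal length in pixels is half the picture's height over the tangent of half this angle, whatever the lens; pixels are square), "cx", "cy" (the principal point, pixels), "camera_from_world" (4x4, takes a point from world to camera coordinates); the wrist camera has in their place "hand_eye" (4x4, takes a point from camera to tool coordinates, whose origin is the TCP and whose axes are the flange's). Camera axes: x right, y down, z forward; pixel columns grow to the right and rows downward; lengths in m; the calibration is good to about 2 mm. A picture is of the moment at which its call begins: read the wrist's pose just before it. There is no depth.
- bot.finish_job(): hands the job in; it is judged then, once.
The state is a dict: "time": time; "q": joint angles; "joint_vel": joint speeds; "joint_torque": joint torques, N m; "tool_pos": TCP position; "tcp_rot": TCP orientation; "wrist_force": force on the tool from outside, world axes, zero at the start; "torque": the same for the moment, N m; "width": opening from 0.0 (shut) to 1.0 (fully open); "grip_force": force on a finger pad.
Only numpy, scipy, OpenCV 4.12 (cv2) and the standard library are available. Lean on these libraries where they do the work, as an engineer would, in place of code of your own. Each camera call takes 0.05 s, during which the arm holds its last target. There are 200 camera calls.

### The job

The balance check is finished: take the stack of steel calibration weights off the balance pan one at a time from the top, and stand each gently in the foam recess of its own case, the smallest weight in the red case with the smallest recess, then the next in the yellow, the next in the green and the largest in the blue. Each must sit upright, right down in its recess, before you fetch the next. Do not topple or drop a weight, do not lean on the balance, and leave the forceps as they lie.

Things in the scene. Friction and masses are not known exactly. Their poses are not given: they have to be found in the camera images.
- balance: White laboratory balance, fixed, 240 (its x) x 175 (its y) x 70 mm, sloped grey display panel towards the robot (-x). Origin: centre of its underside on the worktop. Its round steel pan, 120 mm across, has its axis 42 mm from the origin along the balance's +x; the pan's top is 70 mm above the worktop. The stack of weights stands near the middle of the pan.
- w50: 50 g calibration weight: plain upright steel cylinder, 20 mm diameter, 20 mm high, loose, the smallest, on top of the stack. Flat top and bottom: nothing holds it but its weight. Origin: centre of its underside, z up.
- w100: 100 g calibration weight: plain upright steel cylinder, 26 mm diameter, 24 mm high, loose, second smallest, directly under the 50 g weight. Flat top and bottom: nothing holds it but its weight. Origin: centre of its underside, z up.
- w200: 200 g calibration weight: plain upright steel cylinder, 34 mm diameter, 28 mm high, loose, second largest, directly under the 100 g weight. Flat top and bottom: nothing holds it but its weight. Origin: centre of its underside, z up.
- w500: 500 g calibration weight: plain upright steel cylinder, 46 mm diameter, 38 mm high, loose, the largest, at the bottom of the stack, standing on the balance pan. Flat top and bottom: nothing holds it but its weight. Origin: centre of its underside, z up.
- case50: Storage case of the 50 g weight: round, open, red plastic shell 47 mm across, fixed to the worktop, filled with dark foam 14 mm high that has a round recess 25 mm across and 6 mm deep in its middle (recess floor 8 mm above the worktop). The 20 mm wide, 20 mm high weight stands in it upright and sticks out 14 mm above the foam. Origin: centre of its underside on the worktop.
- case100: Storage case of the 100 g weight: round, open, yellow plastic shell 53 mm across, fixed to the worktop, filled with dark foam 14 mm high that has a round recess 31 mm across and 6 mm deep in its middle (recess floor 8 mm above the worktop). The 26 mm wide, 24 mm high weight stands in it upright and sticks out 18 mm above the foam. Origin: centre of its underside on the worktop.
- case200: Storage case of the 200 g weight: round, open, green plastic shell 61 mm across, fixed to the worktop, filled with dark foam 14 mm high that has a round recess 39 mm across and 6 mm deep in its middle (recess floor 8 mm above the worktop). The 34 mm wide, 28 mm high weight stands in it upright and sticks out 22 mm above the foam. Origin: centre of its underside on the worktop.
- case500: Storage case of the 500 g weight: round, open, blue plastic shell 73 mm across, fixed to the worktop, filled with dark foam 14 mm high that has a round recess 51 mm across and 6 mm deep in its middle (recess floor 8 mm above the worktop). The 46 mm wide, 38 mm high weight stands in it upright and sticks out 32 mm above the foam. Origin: centre of its underside on the worktop.
- forceps: Steel forceps lying on the worktop to the right of the cases, 124 mm long (its y), 21 mm wide, 10 mm high, loose. Origin: centre of its underside. Not to be disturbed.

How it is judged:
On the way, in this order (a step that is already met when the one before it is completed fails the run):
1. the 50 g weight stands seated in the red case, let go (horizontal distance between w50 and case50 below 0.006 m and z of w50 in the frame of case50 between 0.005 and 0.011 m and angle between w50's own z axis and vertical below 0.1 rad and linear speed of w50 below 0.02 m/s and contact force between w50 and the fingers below 0.1 N), for 0.2 s.
2. the 100 g weight stands seated in the yellow case, let go (horizontal distance between w100 and case100 below 0.006 m and z of w100 in the frame of case100 between 0.005 and 0.011 m and angle between w100's own z axis and vertical below 0.1 rad and linear speed of w100 below 0.02 m/s and contact force between w100 and the fingers below 0.1 N), for 0.2 s.
3. the 200 g weight stands seated in the green case, let go (horizontal distance between w200 and case200 below 0.006 m and z of w200 in the frame of case200 between 0.005 and 0.011 m and angle between w200's own z axis and vertical below 0.1 rad and linear speed of w200 below 0.02 m/s and contact force between w200 and the fingers below 0.1 N), for 0.2 s.
4. the 500 g weight stands seated in the blue case, let go (horizontal distance between w500 and case500 below 0.006 m and z of w500 in the frame of case500 between 0.005 and 0.011 m and angle between w500's own z axis and vertical below 0.1 rad and linear speed of w500 below 0.02 m/s and contact force between w500 and the fingers below 0.1 N), for 0.2 s.
At the end, for the whole second after the job is handed in: Each of the four weights stands, let go and at rest, on the floor of its own case's recess: axis within 6 mm of the case's, underside 5 to 11 mm above the worktop, tilted less than 0.1 rad (all of step 1 and all of step 2 and all of step 3 and all of step 4); the robot touches nothing.
It fails at once if a weight is tipped or toppled (angle between any of w50, w100, w200, w500's own z axis and vertical above 0.4 rad).
It fails at once if a weight is dropped: it falls free, out of the fingers, faster than 0.4 m/s (about 8 mm of fall) ((linear speed of w50 above 0.4 m/s and contact force between w50 and the fingers below 0.05 N) or (linear speed of w100 above 0.4 m/s and contact force between w100 and the fingers below 0.05 N) or (linear speed of w200 above 0.4 m/s and contact force between w200 and the fingers below 0.05 N) or (linear speed of w500 above 0.4 m/s and contact force between w500 and the fingers below 0.05 N)).
It fails at once if a weight is driven hard into a case (more than 60 N) (contact force between any of w50, w100, w200, w500 and case50 above 60 N or contact force between any of w50, w100, w200, w500 and case100 above 60 N or contact force between any of w50, w100, w200, w500 and case200 above 60 N or contact force between any of w50, w100, w200, w500 and case500 above 60 N).
It fails at once if the gripper or arm leans on the balance (more than 20 N) (contact force between any of the fingers, the arm and balance above 20 N).
It fails at once if the forceps are moved by more than 15 mm (distance of forceps from where it was at the start of the episode above 0.015 m).
It also fails if it takes over 120 s, if anything falls off the work surface, if the arm or the gripper's body presses on something with over 40 N, if the wrist force passes 120 N, or if a joint passes its speed limit or range.

## Working session

There is one attempt and no reset: what is moved stays moved. The work goes in short steps, Python scripts to look and compute and a tool call to move; the robot and the scene stay as the last step left them, time stands still between calls to the robot, and variables do not carry over. Pictures are saved under pics/ and viewed, at most 14 in all, crops included, and the job is handed in when it is done.

Besides the shell and the picture viewer there is one more tool, called after ">>>" as name([rows], argument=value, ...), one row to a line, values as JSON. drive_tool: Moves the arm, as the interface text tells. Its arguments: {"type":"object","properties":{"increments":{"type":"array"},"grip_force":{"type":"number"}},"required":["increments"]}

```bash
mkdir -p pics; ls; cat > h.py <<'E'
import numpy as np,cv2
from scipy.spatial.transform import Rotation as R
from workcell import bot
def snap(n,f):
    s=bot.read_state();c=bot.read_camera(n);cv2.imwrite('pics/'+f,c['pixels'][:,:,::-1]);return s,c
def ray(c,u,v,s=None):
    f=210/np.tan(np.radians(c['fovy'])/2)
    d=np.array([(u-c['cx'])/f,(v-c['cy'])/f,1])
    if 'hand_eye' in c:
        T=np.eye(4);T[:3,:3]=R.from_rotvec(s['tcp_rot']).as_matrix();T[:3,3]=s['tool_pos'];T=T@c['hand_eye']
    else: T=np.linalg.inv(c['camera_from_world'])
    return T[:3,3],T[:3,:3]@d
def at(c,u,v,z,s=None):
    o,d=ray(c,u,v,s);return (o+d*(z-o[2])/d[2])[:2].round(4)
def proj(c,p,s=None):
    f=210/np.tan(np.radians(c['fovy'])/2)
    if 'hand_eye' in c:
        T=np.eye(4);T[:3,:3]=R.from_rotvec(s['tcp_rot']).as_matrix();T[:3,3]=s['tool_pos'];M=np.linalg.inv(T@c['hand_eye'])
    else: M=c['camera_from_world']
    q=M[:3,:3]@np.array(p)+M[:3,3];return (f*q[:2]/q[2]+[c['cx'],c['cy']]).round(1)
E
python3 - <<'E'
from h import *
import pickle
cs={}
for n in('top','side','wrist'):
    s,c=snap(n,n+'0.png');cs[n]=c
    print(n,c['fovy'],np.round(c.get('hand_eye',c.get('camera_from_world')),3).tolist())
print(s,R.from_rotvec(s['tcp_rot']).as_matrix().round(3))
pickle.dump((s,cs),open('c0.pkl','wb'))
E
```

```text
pics
top 43.15125260875994 [[-0.006, -1.0, 0.0, -0.089], [-0.991, 0.006, -0.135, 0.514], [0.135, -0.001, -0.991, 1.379], [0.0, 0.0, 0.0, 1.0]]
side 51.41685925450217 [[-0.945, -0.327, 0.02, 0.451], [-0.222, 0.594, -0.773, 0.267], [0.241, -0.735, -0.634, 0.797], [0.0, 0.0, 0.0, 1.0]]
wrist 67.51855671321732 [[0.001, -0.96, -0.279, 0.072], [1.0, 0.001, 0.001, -0.001], [-0.001, -0.279, 0.96, 0.031], [0.0, 0.0, 0.0, 1.0]]
{'time': 0.1, 'q': array([ 1.25709504e+00,  2.64720112e-01,  1.60525407e+00, -8.40639586e-06,
        1.27369898e+00, -3.69373639e-02]), 'joint_vel': array([ 0.0002227 , -0.00198973, -0.00314813, -0.00027023, -0.00112517,
        0.00104269]), 'joint_torque': array([ 1.12432928e-03, -5.16706860e+01, -3.68587482e+01, -7.60428111e-05,
        6.19782062e-03,  3.10050405e-05]), 'tool_pos': array([0.18437223, 0.64901217, 0.40344866]), 'tcp_rot': array([-0.43330053, -3.11120787,  0.0032198 ]), 'wrist_force': array([ 0.04419355, -0.03522753, -0.38463263]), 'torque': array([0.0047065 , 0.04372507, 0.01848751]), 'grip_force': 0.0, 'width': 1.0009610455571722} [[-0.962  0.273 -0.001]
 [ 0.273  0.962 -0.002]
 [ 0.    -0.002 -1.   ]]
```

View pics/top0.png

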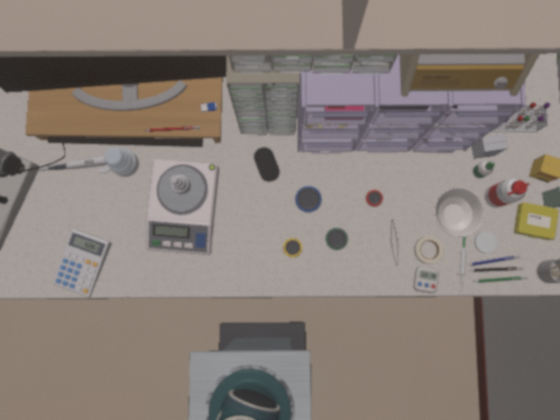

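View pics/side0.png

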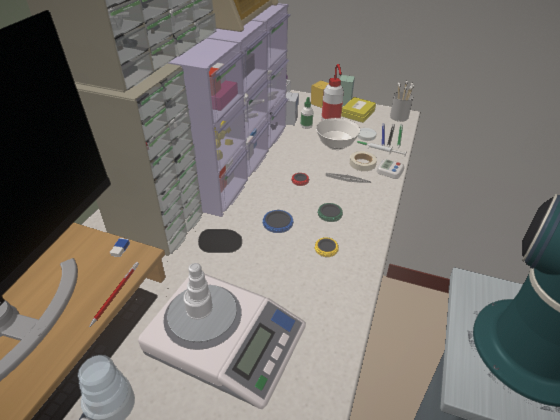

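The top view shows the balance at (182,205), with red, yellow, green and blue cases at (374,198), (292,247), (337,239) and (308,199). The forceps are at (394,242), and the stack on the pan is near (181,184). I'll enlarge these areas.

```bash
python3 - <<'E'
import cv2,numpy as np
a=cv2.imread('pics/top0.png')
L=cv2.resize(a[145:260,140:230],None,fx=5,fy=5,interpolation=2)[:575,:450]
A=cv2.resize(a[180:260,280:350],None,fx=5,fy=5,interpolation=2)
B=cv2.resize(a[185:213,358:390],None,fx=5,fy=5,interpolation=2)
o=np.zeros((600,800,3),np.uint8);o[:575,:450]=L;o[:400,450:800]=A;o[410:550,450:610]=B
cv2.imwrite('pics/cropt.png',o)
E
```

```text
(no output)
```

View pics/cropt.png

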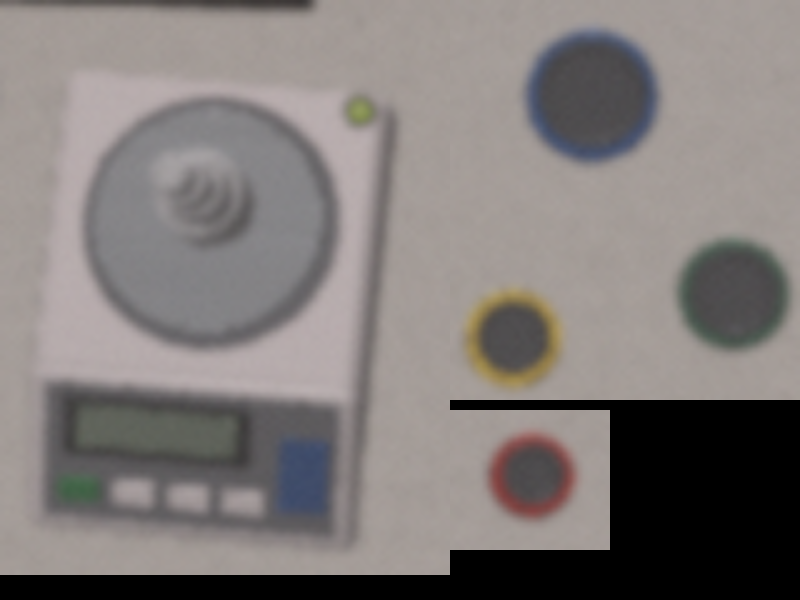

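The crop gives these centres in original pixels: blue (308.4,199.0), green (336.6,238.8), yellow (292.6,247.6), red (374.4,198.2) and pan (182.2,189.4). The stack sits slightly above and left of the pan centre.

```bash
python3 - <<'E'
from h import *
import pickle
s,cs=pickle.load(open('c0.pkl','rb'));c=cs['top']
for n,u,v,z in [('blue',308.4,199,.014),('green',336.6,238.8,.014),('yel',292.6,247.6,.014),('red',374.4,198.2,.014),('pan',182.2,189.4,.07),('w50top?',177,181.5,.18),('w500top',181,184,.108)]:
    print(n,at(c,u,v,z))
print(proj(c,[0.5,.2,0]))
E
```

```text
blue [ 0.5535 -0.1589]
green [ 0.4448 -0.2332]
yel [ 0.4219 -0.115 ]
red [ 0.5546 -0.3379]
pan [0.5717 0.173 ]
w50top? [0.571  0.1646]
w500top [0.5787 0.169 ]
[176.6 220. ]
```

View pics/wrist0.png

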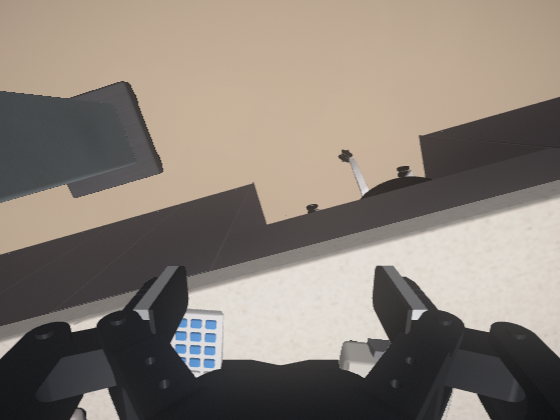

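>>> drive_tool([
  {"delta_pos": [0,0,-10],"turn": -0.092,"jaw": 1},
  {"delta_pos": [0,0,-10],"turn": -0.092,"jaw": 1},
  {"delta_pos": [0,0,0],"turn": -0.092,"jaw": 1},
])

```text
time: 0.4
tool_pos: [0.1845, 0.6497, 0.4265]
tcp_rot: [-0.006, 3.141, 0.004]
wrist_force: [-0.3, -0.4, 0.2]
width: 1.0
grip_force: 0.0
```

>>> drive_tool([
  {"delta_pos": [-24,-30,0],"turn": 0,"jaw": 1},
  {"delta_pos": [-24,-30,0],"turn": 0,"jaw": 1},
  {"delta_pos": [-24,-30,0],"turn": 0,"jaw": 1},
  {"delta_pos": [-24,-30,0],"turn": 0,"jaw": 1},
  {"delta_pos": [-24,-30,0],"turn": 0,"jaw": 1},
  {"delta_pos": [-24,-30,0],"turn": 0,"jaw": 1},
  {"delta_pos": [-24,-30,0],"turn": 0,"jaw": 1},
  {"delta_pos": [-24,-30,0],"turn": 0,"jaw": 1},
])

```text
time: 1.07
tool_pos: [0.3769, 0.4074, 0.4244]
tcp_rot: [-0.001, -3.141, 0.0]
wrist_force: [0.4, 0.1, -0.3]
width: 1.006
grip_force: 0.0
```

>>> drive_tool([
  {"delta_pos": [-24,-30,0],"turn": 0,"jaw": 1},
  {"delta_pos": [-24,-30,0],"turn": 0,"jaw": 1},
  {"delta_pos": [-24,-30,0],"turn": 0,"jaw": 1},
  {"delta_pos": [-24,-30,0],"turn": 0,"jaw": 1},
  {"delta_pos": [-24,-30,0],"turn": 0,"jaw": 1},
  {"delta_pos": [-24,-30,0],"turn": 0,"jaw": 1},
  {"delta_pos": [-24,-30,0],"turn": 0,"jaw": 1},
  {"delta_pos": [-12,-15,0],"turn": 0,"jaw": 1},
])

```text
time: 1.73
tool_pos: [0.558, 0.1806, 0.4244]
tcp_rot: [0.005, 3.141, -0.002]
wrist_force: [0.9, 0.5, -0.3]
width: 1.0
grip_force: 0.0
```

>>> drive_tool([
  {"delta_pos": [0,0,0],"turn": 0,"jaw": 1},
  {"delta_pos": [0,0,0],"turn": 0,"jaw": 1},
  {"delta_pos": [0,0,0],"turn": 0,"jaw": 1},
])

```text
time: 1.98
tool_pos: [0.5557, 0.1843, 0.4243]
tcp_rot: [-0.002, -3.14, -0.0]
wrist_force: [-0.7, -0.1, -0.3]
width: 0.999
grip_force: 0.0
```

```bash
python3 - <<'E'
from h import *
import pickle
s,c=snap('wrist','w1.png');pickle.dump((s,c),open('w1.pkl','wb'))
print(s['tool_pos'],R.from_rotvec(s['tcp_rot']).as_matrix().round(3).tolist(),s['time'])
E
```

```text
[0.55570186 0.18425683 0.42426601] [[-1.0, 0.001, -0.001], [0.001, 1.0, 0.0], [0.001, 0.0, -1.0]] 1.9833
```

View pics/w1.png

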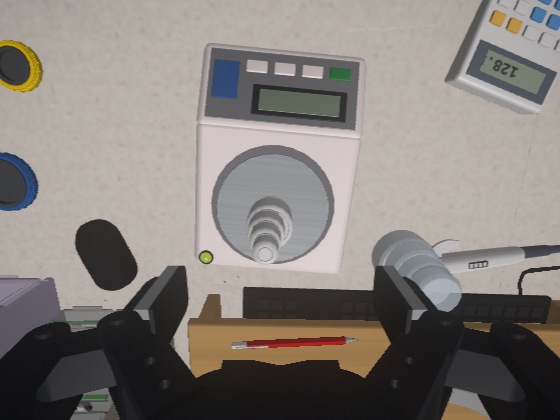

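The wrist view shows the stack, with the w50 top near (265,255) and larger discs above it. A crop will give its exact position.

```bash
python3 - <<'E'
import cv2
a=cv2.imread('pics/w1.png')[188:272,220:316]
cv2.imwrite('pics/w1c.png',cv2.resize(a,None,fx=7,fy=7,interpolation=2))
E
```

```text
(no output)
```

View pics/w1c.png

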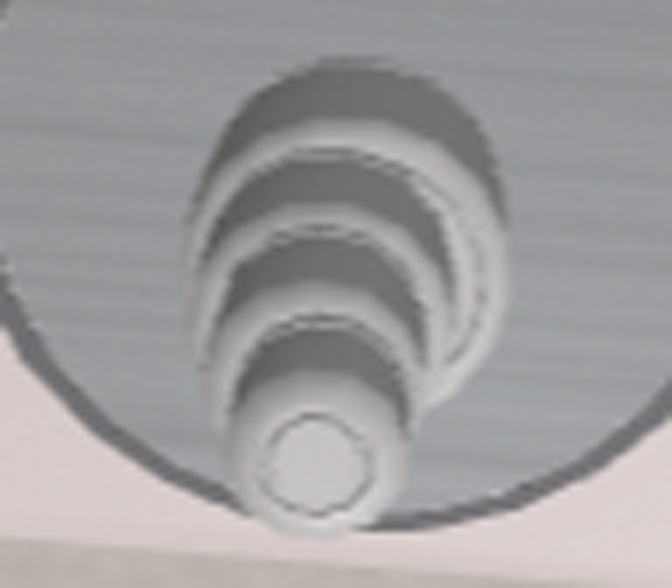

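```bash
python3 - <<'E'
from h import *
import pickle
s,c=pickle.load(open('w1.pkl','rb'))
p={}
for n,u,v,z,r in [('50',265.1,253.7,.18,10),('100',265.7,242.6,.16,13),('200',266.6,233.6,.136,17),('500',269.6,225.9,.108,23)]:
    P=at(c,u,v,z,s);print(n,P)
    q=[proj(c,[P[0]+r/1e3*np.cos(t),P[1]+r/1e3*np.sin(t),z],s) for t in np.linspace(0,6.28,60)]
    q=(np.array(q)-[220,188])*7+3; print('L,T,R,B',q.min(0).round(),q.max(0).round())
for n,u,v in [('pan',272.5,204.5)]: print(n,at(c,u,v,.07,s))
E
```

```text
50 [0.5758 0.1732]
L,T,R,B [224. 373.] [414. 550.]
100 [0.575  0.1728]
L,T,R,B [208. 277.] [438. 491.]
200 [0.576  0.1725]
L,T,R,B [192. 191.] [466. 449.]
500 [0.5783 0.1743]
L,T,R,B [182. 104.] [519. 424.]
pan [0.5671 0.1763]
```

>>> drive_tool([
  {"delta_pos": [-19,-11,0],"turn": 0,"jaw": 1},
  {"delta_pos": [0,0,20],"turn": 0,"jaw": 1},
  {"delta_pos": [0,0,20],"turn": 0,"jaw": 1},
  {"delta_pos": [0,0,20],"turn": 0,"jaw": 1},
  {"delta_pos": [0,0,15],"turn": 0,"jaw": 1},
  {"delta_pos": [0,0,8],"turn": 0,"jaw": 1},
  {"delta_pos": [0,0,0],"turn": 0,"jaw": 1},
  {"delta_pos": [0,0,0],"turn": 0,"jaw": 1},
], grip_force=20)

```text
time: 2.7
tool_pos: [0.5746, 0.1739, 0.3418]
tcp_rot: [0.001, -3.141, 0.0]
wrist_force: [0.2, -0.6, 0.6]
width: 0.997
grip_force: 0.0
```

```bash
python3 - <<'E'
from h import *
import pickle
s,c=snap('wrist','w2.png');pickle.dump((s,c),open('w2.pkl','wb'))
print(s['tool_pos'],s['tcp_rot'])
a=cv2.imread('pics/w2.png')[150:420,120:440];cv2.imwrite('pics/w2c.png',cv2.resize(a,None,fx=2.2,fy=2.2,interpolation=2))
E
```

```text
[0.57464577 0.17386283 0.34176666] [ 8.71119557e-04 -3.14112738e+00  3.73522622e-06]
```

View pics/w2c.png

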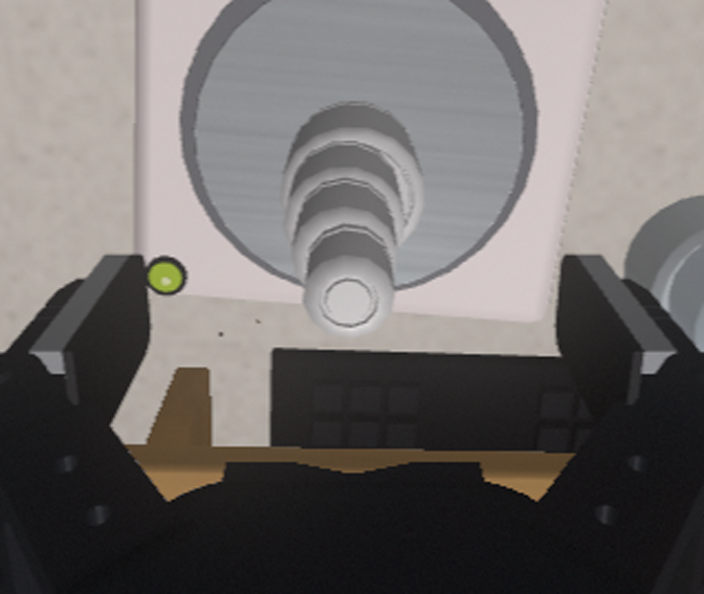

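The stack is centred between the open fingers, with the w50 top at about (278.6,285.9) in the full picture.

```bash
python3 - <<'E'
from h import *
import pickle
s,c=pickle.load(open('w2.pkl','rb'))
print(at(c,278.6,285.9,.18,s), proj(c,[.5746,.1739,.18],s))
E
```

```text
[0.5752 0.173 ] [280.6 284.7]
```

>>> drive_tool([
  {"delta_pos": [0,-1,0],"turn": 0,"jaw": 0},
  {"delta_pos": [0,0,0],"turn": 0,"jaw": -0.3},
  {"delta_pos": [0,0,0],"turn": 0,"jaw": -0.4},
  {"delta_pos": [0,0,0],"turn": 0,"jaw": -0.5},
  {"delta_pos": [0,0,0],"turn": 0,"jaw": -0.7},
  {"delta_pos": [0,0,0],"turn": 0,"jaw": -1},
  {"delta_pos": [0,0,0],"turn": 0,"jaw": -1},
  {"delta_pos": [0,0,0],"turn": 0,"jaw": -1},
], grip_force=25)

```text
time: 3.42
tool_pos: [0.5752, 0.1721, 0.3421]
tcp_rot: [0.001, 3.141, 0.001]
wrist_force: [0.1, 0.4, 2.3]
width: 0.218
grip_force: 24.5
```

>>> drive_tool([
  {"delta_pos": [0,0,-3],"turn": 0,"jaw": -1},
  {"delta_pos": [0,0,-6],"turn": 0,"jaw": -1},
  {"delta_pos": [0,0,-12],"turn": 0,"jaw": -1},
  {"delta_pos": [0,0,-20],"turn": 0,"jaw": -1},
  {"delta_pos": [0,-10,-10],"turn": 0,"jaw": -1},
  {"delta_pos": [1,-20,0],"turn": 0,"jaw": -1},
  {"delta_pos": [2,-30,0],"turn": 0,"jaw": -1},
  {"delta_pos": [2,-30,0],"turn": 0,"jaw": -1},
])

```text
time: 4.08
tool_pos: [0.57, 0.081, 0.3942]
tcp_rot: [-0.002, 3.139, -0.0]
wrist_force: [-0.1, 0.2, -0.2]
width: 0.216
grip_force: 24.5
```

>>> drive_tool([
  {"delta_pos": [2,-40,0],"turn": 0,"jaw": -1},
  {"delta_pos": [2,-40,0],"turn": 0,"jaw": -1},
  {"delta_pos": [2,-40,0],"turn": 0,"jaw": -1},
  {"delta_pos": [2,-40,0],"turn": 0,"jaw": -1},
  {"delta_pos": [2,-40,0],"turn": 0,"jaw": -1},
  {"delta_pos": [2,-40,0],"turn": 0,"jaw": -1},
  {"delta_pos": [2,-40,0],"turn": 0,"jaw": -1},
  {"delta_pos": [1,-40,10],"turn": 0,"jaw": -1},
])

```text
time: 4.75
tool_pos: [0.5546, -0.241, 0.3862]
tcp_rot: [0.002, 3.137, -0.004]
wrist_force: [1.1, 0.3, -0.5]
width: 0.216
grip_force: 24.5
```

>>> drive_tool([
  {"delta_pos": [0,-40,20],"turn": 0,"jaw": -1},
  {"delta_pos": [0,-30,25],"turn": 0,"jaw": -1},
  {"delta_pos": [0,-20,30],"turn": 0,"jaw": -1},
  {"delta_pos": [0,-10,30],"turn": 0,"jaw": -1},
  {"delta_pos": [0,0,20],"turn": 0,"jaw": -1},
  {"delta_pos": [0,0,10],"turn": 0,"jaw": -1},
  {"delta_pos": [0,0,0],"turn": 0,"jaw": -1},
  {"delta_pos": [0,0,0],"turn": 0,"jaw": -1},
])

```text
time: 5.42
tool_pos: [0.5547, -0.3354, 0.2496]
tcp_rot: [0.001, 3.142, -0.0]
wrist_force: [0.5, 0.0, -0.8]
width: 0.214
grip_force: 24.5
```

```bash
cat > look.py <<'E'
from h import *
import pickle,sys
n=sys.argv[1]
s,c=snap('wrist',n+'.png');pickle.dump((s,c),open(n+'.pkl','wb'))
print(s['tool_pos'],s['tcp_rot'],s['width'],s['time'])
x,y,w,h,k=map(float,sys.argv[2:7]);x,y,w,h=map(int,(x,y,w,h))
a=cv2.imread(f'pics/{n}.png')[y:y+h,x:x+w];cv2.imwrite(f'pics/{n}c.png',cv2.resize(a,None,fx=k,fy=k,interpolation=2))
E
python3 look.py w3 190 180 180 150 4
```

```text
[ 0.55471071 -0.33538419  0.24961029] [ 1.00231286e-03  3.14158819e+00 -1.31014615e-04] 0.2141915680222146 5.4167
```

View pics/w3c.png

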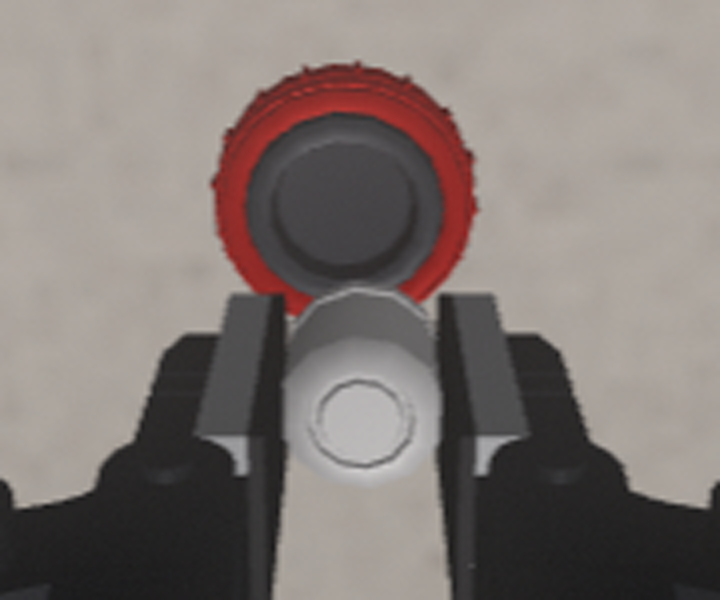

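The red recess centre is at about (276.1,231.9) and the held weight's top at (280.0,285.7). The weight is upright.

```bash
python3 - <<'E'
from h import *
import pickle
s,c=pickle.load(open('w3.pkl','rb'))
a=at(c,276.1,231.9,.014,s);b=at(c,280,285.75,s['tool_pos'][2]-.162,s);print(a,b,1000*(a-b))
for r in (.0125,):
    q=np.array([proj(c,[a[0]+r*np.cos(t),a[1]+r*np.sin(t),.014],s) for t in np.linspace(0,6.28,60)]);q=(q-[190,180])*4+1.5;print(q.min(0),q.max(0))
E
```

```text
[ 0.5551 -0.3383] [ 0.5554 -0.3357] [-0.3 -2.6]
[273.5 139.5] [418.3 276.3]
```

>>> drive_tool([
  {"delta_pos": [0,-2.6,15],"turn": 0,"jaw": -1},
  {"delta_pos": [0,0,20],"turn": 0,"jaw": -1},
  {"delta_pos": [0,0,12],"turn": 0,"jaw": -1},
  {"delta_pos": [0,0,6],"turn": 0,"jaw": -1},
  {"delta_pos": [0,0,3],"turn": 0,"jaw": -1},
  {"delta_pos": [0,0,2],"turn": 0,"jaw": -1},
  {"delta_pos": [0,0,1],"turn": 0,"jaw": -1},
  {"delta_pos": [0,0,0],"turn": 0,"jaw": -1},
])

```text
time: 6.13
tool_pos: [0.555, -0.338, 0.1906]
tcp_rot: [0.001, 3.141, -0.001]
wrist_force: [-0.3, -0.3, -0.8]
width: 0.214
grip_force: 24.6
```

>>> drive_tool([
  {"delta_pos": [0,0,0.6],"turn": 0,"jaw": -1},
  {"delta_pos": [0,0,0],"turn": 0,"jaw": -0.45},
  {"delta_pos": [0,0,0],"turn": 0,"jaw": -0.3},
  {"delta_pos": [0,0,0],"turn": 0,"jaw": 0},
  {"delta_pos": [0,0,0],"turn": 0,"jaw": 0.2},
  {"delta_pos": [0,0,0],"turn": 0,"jaw": 0.2},
  {"delta_pos": [0,0,0],"turn": 0,"jaw": 0.2},
  {"delta_pos": [0,0,0],"turn": 0,"jaw": 0.2},
])

```text
time: 6.8
tool_pos: [0.5547, -0.3378, 0.1894]
tcp_rot: [-0.001, -3.142, 0.0]
wrist_force: [-0.6, -1.1, -0.6]
width: 0.601
grip_force: 0.0
```

>>> drive_tool([
  {"delta_pos": [0,0,-10],"turn": 0,"jaw": 0.2},
  {"delta_pos": [0,0,-25],"turn": 0,"jaw": 0.2},
  {"delta_pos": [0,0,-40],"turn": 0,"jaw": 0.5},
  {"delta_pos": [0,0,-40],"turn": 0,"jaw": 1},
  {"delta_pos": [0,10,-30],"turn": 0,"jaw": 1},
  {"delta_pos": [0,20,-30],"turn": 0,"jaw": 1},
  {"delta_pos": [0,20,-30],"turn": 0,"jaw": 1},
  {"delta_pos": [0,0,0],"turn": 0,"jaw": 1},
])

```text
time: 7.47
tool_pos: [0.5564, -0.2862, 0.4038]
tcp_rot: [-0.001, 3.13, -0.007]
wrist_force: [0.8, -1.3, 1.0]
width: 0.998
grip_force: 0.0
```

```bash
python3 look.py w4 150 130 270 215 2.9
```

```text
[ 0.55636488 -0.28616939  0.403826  ] [-1.25827795e-03  3.12993442e+00 -7.32570174e-03] 0.998201728846637 7.4667
```

View pics/w4c.png

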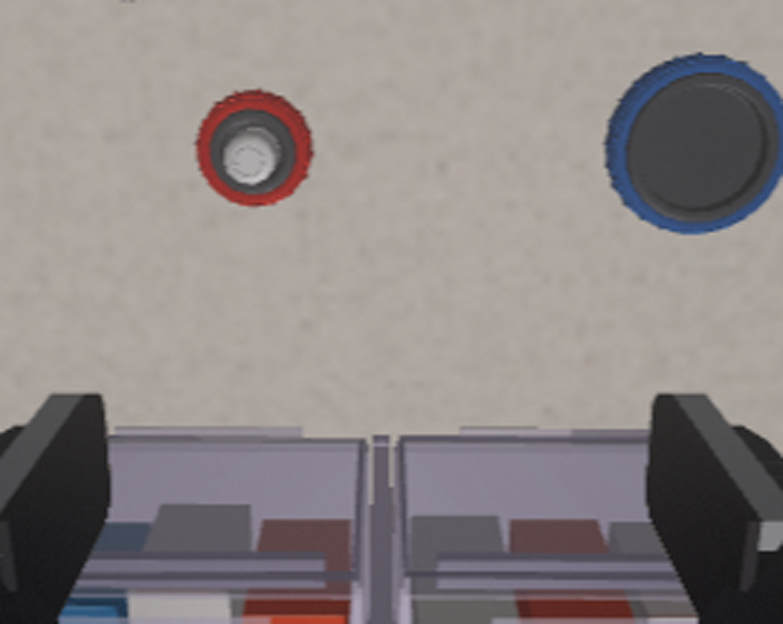

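w50 stands upright in the red recess. Next I'm going back for w100.

>>> drive_tool([
  {"delta_pos": [-1,20,0],"turn": 0,"jaw": 1},
  {"delta_pos": [-2,40,0],"turn": 0,"jaw": 1},
  {"delta_pos": [-2,40,0],"turn": 0,"jaw": 1},
  {"delta_pos": [-2,40,0],"turn": 0,"jaw": 1},
  {"delta_pos": [-2,40,0],"turn": 0,"jaw": 1},
  {"delta_pos": [-2,40,0],"turn": 0,"jaw": 1},
  {"delta_pos": [-2,40,0],"turn": 0,"jaw": 1},
  {"delta_pos": [-2,40,0],"turn": 0,"jaw": 1},
])

```text
time: 8.18
tool_pos: [0.5694, 0.0135, 0.3934]
tcp_rot: [-0.002, -3.14, 0.0]
wrist_force: [0.8, -0.5, 0.5]
width: 1.002
grip_force: 0.0
```

>>> drive_tool([
  {"delta_pos": [-2,40,0],"turn": 0,"jaw": 1},
  {"delta_pos": [-2,40,0],"turn": 0,"jaw": 1},
  {"delta_pos": [-1,40,0],"turn": 0,"jaw": 1},
  {"delta_pos": [0,20,0],"turn": 0,"jaw": 1},
  {"delta_pos": [0,16,0],"turn": 0,"jaw": 1},
  {"delta_pos": [0,5,0],"turn": 0,"jaw": 1},
  {"delta_pos": [0,0,0],"turn": 0,"jaw": 1},
  {"delta_pos": [0,0,0],"turn": 0,"jaw": 1},
])

```text
time: 8.85
tool_pos: [0.575, 0.1725, 0.3937]
tcp_rot: [-0.001, -3.14, 0.002]
wrist_force: [0.4, -0.3, 0.4]
width: 1.0
grip_force: 0.0
```

>>> drive_tool([
  {"delta_pos": [0,0,20],"turn": 0,"jaw": 1},
  {"delta_pos": [0,0,25],"turn": 0,"jaw": 1},
  {"delta_pos": [0,0,18],"turn": 0,"jaw": 1},
  {"delta_pos": [0,0,8],"turn": 0,"jaw": 1},
  {"delta_pos": [0,0,3.7],"turn": 0,"jaw": 1},
  {"delta_pos": [0,0,0],"turn": 0,"jaw": 0.5},
  {"delta_pos": [0,0,0],"turn": 0,"jaw": 0},
  {"delta_pos": [0,0,0],"turn": 0,"jaw": -0.2},
])

```text
time: 9.52
tool_pos: [0.5758, 0.1729, 0.3214]
tcp_rot: [0.002, 3.139, 0.001]
wrist_force: [-0.8, -0.3, -0.1]
width: 0.601
grip_force: 0.0
```

>>> drive_tool([
  {"delta_pos": [0,0,0],"turn": 0,"jaw": -0.25},
  {"delta_pos": [0,0,0],"turn": 0,"jaw": -0.35},
  {"delta_pos": [0,0,0],"turn": 0,"jaw": -0.45},
  {"delta_pos": [0,0,0],"turn": 0,"jaw": -0.6},
  {"delta_pos": [0,0,0],"turn": 0,"jaw": -1},
  {"delta_pos": [0,0,0],"turn": 0,"jaw": -1},
  {"delta_pos": [0,0,0],"turn": 0,"jaw": -1},
], grip_force=30)

```text
time: 10.1
tool_pos: [0.5755, 0.1732, 0.3211]
tcp_rot: [0.001, 3.14, 0.0]
wrist_force: [-0.9, -0.9, 5.3]
width: 0.281
grip_force: 29.7
```

>>> drive_tool([
  {"delta_pos": [0,0,-3],"turn": 0,"jaw": -1},
  {"delta_pos": [0,0,-7],"turn": 0,"jaw": -1},
  {"delta_pos": [0,0,-15],"turn": 0,"jaw": -1},
  {"delta_pos": [0,0,-20],"turn": 0,"jaw": -1},
  {"delta_pos": [5,-10,-5],"turn": 0,"jaw": -1},
  {"delta_pos": [12,-22,0],"turn": 0,"jaw": -1},
  {"delta_pos": [16,-30,0],"turn": 0,"jaw": -1},
  {"delta_pos": [16,-30,0],"turn": 0,"jaw": -1},
])

```text
time: 10.77
tool_pos: [0.525, 0.0803, 0.3694]
tcp_rot: [0.002, -3.141, 0.001]
wrist_force: [-0.4, -1.4, -0.6]
width: 0.285
grip_force: 29.6
```

>>> drive_tool([
  {"delta_pos": [16,-30,0],"turn": 0,"jaw": -1},
  {"delta_pos": [16,-30,0],"turn": 0,"jaw": -1},
  {"delta_pos": [16,-30,0],"turn": 0,"jaw": -1},
  {"delta_pos": [16,-30,0],"turn": 0,"jaw": -1},
  {"delta_pos": [16,-30,10],"turn": 0,"jaw": -1},
  {"delta_pos": [12,-24,20],"turn": 0,"jaw": -1},
  {"delta_pos": [8,-15,25],"turn": 0,"jaw": -1},
  {"delta_pos": [4,-7,25],"turn": 0,"jaw": -1},
])

```text
time: 11.43
tool_pos: [0.4202, -0.1167, 0.2893]
tcp_rot: [0.005, 3.14, -0.002]
wrist_force: [-0.8, 0.9, -2.4]
width: 0.289
grip_force: 29.6
```

>>> drive_tool([
  {"delta_pos": [0,0,20],"turn": 0,"jaw": -1},
  {"delta_pos": [0,0,15],"turn": 0,"jaw": -1},
  {"delta_pos": [0,0,0],"turn": 0,"jaw": -1},
  {"delta_pos": [0,0,0],"turn": 0,"jaw": -1},
  {"delta_pos": [0,0,0],"turn": 0,"jaw": -1},
])

```text
time: 11.85
tool_pos: [0.4221, -0.1149, 0.2555]
tcp_rot: [0.001, 3.141, -0.001]
wrist_force: [0.4, 1.4, -0.5]
width: 0.287
grip_force: 29.7
```

```bash
python3 look.py w5 190 180 180 150 4
```

```text
[ 0.42205859 -0.11494184  0.25553033] [ 1.13182726e-03  3.14056697e+00 -6.33945180e-04] 0.28661014504233084 11.85
```

View pics/w5c.png

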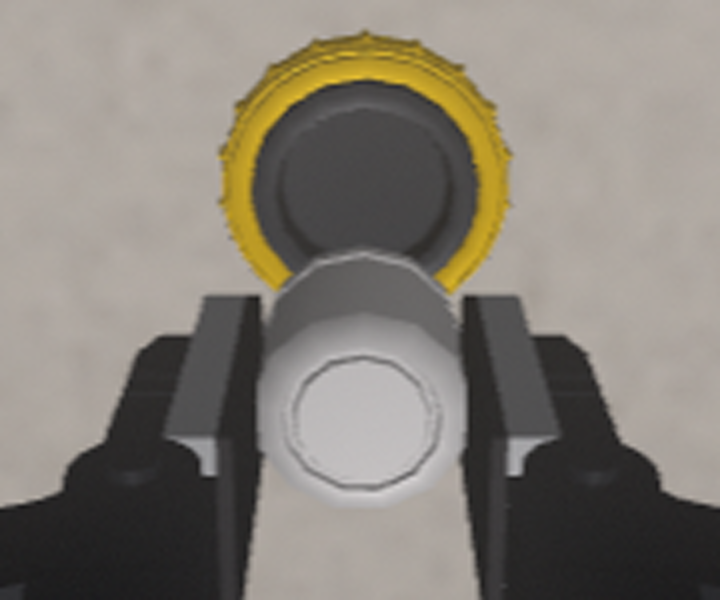

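The yellow recess centre is at about (281.2,226.3) and the w100 top at (281.0,285.7).

```bash
cat > rel.py <<'E'
from h import *
import pickle,sys
n=sys.argv[1];u,v,U,V,zt,r=map(float,sys.argv[2:])
s,c=pickle.load(open(n+'.pkl','rb'))
a=at(c,u,v,.014,s);b=at(c,U,V,s['tool_pos'][2]-zt,s);print(a,b,1000*(a-b))
q=np.array([proj(c,[a[0]+r*np.cos(t),a[1]+r*np.sin(t),.014],s) for t in np.linspace(0,6.28,60)]);q=(q-[190,180])*4+1.5;print(q.min(0),q.max(0))
E
python3 rel.py w5 281.2 226.3 281 285.75 .161 .0155
```

```text
[ 0.4206 -0.1144] [ 0.4224 -0.1148] [-1.8  0.4]
[278.3 101.5] [454.3 268.3]
```

>>> drive_tool([
  {"delta_pos": [1.6,0.3,15],"turn": 0,"jaw": -1},
  {"delta_pos": [0,0,20],"turn": 0,"jaw": -1},
  {"delta_pos": [0,0,14],"turn": 0,"jaw": -1},
  {"delta_pos": [0,0,7],"turn": 0,"jaw": -1},
  {"delta_pos": [0,0,3],"turn": 0,"jaw": -1},
  {"delta_pos": [0,0,2],"turn": 0,"jaw": -1},
  {"delta_pos": [0,0,0.8],"turn": 0,"jaw": -1},
  {"delta_pos": [0,0,0],"turn": 0,"jaw": -1},
])

```text
time: 12.57
tool_pos: [0.4209, -0.1146, 0.1938]
tcp_rot: [0.001, 3.14, -0.001]
wrist_force: [-0.4, -0.7, -1.4]
width: 0.287
grip_force: 29.6
```

>>> drive_tool([
  {"delta_pos": [0,0,0.5],"turn": 0,"jaw": -1},
  {"delta_pos": [0,0,0],"turn": 0,"jaw": -0.3},
  {"delta_pos": [0,0,0],"turn": 0,"jaw": -0.15},
  {"delta_pos": [0,0,0],"turn": 0,"jaw": 0},
  {"delta_pos": [0,0,0],"turn": 0,"jaw": 0.3},
  {"delta_pos": [0,0,0],"turn": 0,"jaw": 0.3},
  {"delta_pos": [0,0,0],"turn": 0,"jaw": 0.3},
  {"delta_pos": [0,0,0],"turn": 0,"jaw": 0.3},
])

```text
time: 13.23
tool_pos: [0.4203, -0.1145, 0.1925]
tcp_rot: [-0.001, -3.142, 0.0]
wrist_force: [0.1, 0.8, 0.5]
width: 0.651
grip_force: 0.0
```

>>> drive_tool([
  {"delta_pos": [0,0,-10],"turn": 0,"jaw": 0.3},
  {"delta_pos": [0,0,-25],"turn": 0,"jaw": 0.4},
  {"delta_pos": [0,0,-35],"turn": 0,"jaw": 1},
  {"delta_pos": [0,0,-35],"turn": 0,"jaw": 1},
  {"delta_pos": [0,0,-35],"turn": 0,"jaw": 1},
  {"delta_pos": [0,0,-35],"turn": 0,"jaw": 1},
  {"delta_pos": [0,0,-20],"turn": 0,"jaw": 1},
  {"delta_pos": [0,0,-10],"turn": 0,"jaw": 1},
])

```text
time: 13.9
tool_pos: [0.421, -0.1147, 0.4024]
tcp_rot: [0.001, 3.135, -0.004]
wrist_force: [0.0, 0.1, -0.6]
width: 1.004
grip_force: 0.0
```

>>> drive_tool([
  {"delta_pos": [0,0,0],"turn": 0,"jaw": 1},
  {"delta_pos": [0,0,0],"turn": 0,"jaw": 1},
])

```text
time: 14.07
tool_pos: [0.42, -0.1144, 0.3972]
tcp_rot: [-0.001, -3.142, 0.0]
wrist_force: [-0.5, -0.1, -0.9]
width: 1.002
grip_force: 0.0
```

```bash
python3 look.py w6 0 0 560 420 1;  python3 - <<'E'
from h import *
import pickle
s,c=pickle.load(open('w6.pkl','rb'));a=cv2.imread('pics/w6.png')
p=proj(c,[.4206,-.1144,.032],s);q=proj(c,[.4206,-.1144,.014],s);print(p,q)
x,y=q.astype(int);f=a[y-35:y+35,x-35:x+35];h=cv2.cvtColor(f,cv2.COLOR_BGR2HSV)
yy,xx=np.mgrid[:70,:70];ins=np.hypot(yy-35,xx-35)<22
m=(h[...,2]>120)&(h[...,1]<40)&ins;Y,X=np.nonzero(m);print(m.sum(),X.mean()+x-35,Y.mean()+y-35,X.min()+x-35,X.max()+x-35,Y.min()+y-35,Y.max()+y-35)
E
```

```text
[ 0.41997348 -0.11435895  0.39715952] [-1.19488952e-03 -3.14154049e+00  3.28657800e-05] 1.0015732193449156 14.0667
[280.1 192. ] [280.1 188.6]
397 279.92695214105794 192.07304785894206 269 291 181 203
```

w100 sits on its expected spot: the blob centre is (279.9,192.1) against a predicted (280.1,192.0). Now w200.

>>> drive_tool([
  {"delta_pos": [-8,15,0],"turn": 0,"jaw": 1},
  {"delta_pos": [-19,35,0],"turn": 0,"jaw": 1},
  {"delta_pos": [-19,35,0],"turn": 0,"jaw": 1},
  {"delta_pos": [-19,35,0],"turn": 0,"jaw": 1},
  {"delta_pos": [-19,35,0],"turn": 0,"jaw": 1},
  {"delta_pos": [-19,35,0],"turn": 0,"jaw": 1},
  {"delta_pos": [-19,35,0],"turn": 0,"jaw": 1},
  {"delta_pos": [-17,31,0],"turn": 0,"jaw": 1},
])

```text
time: 14.78
tool_pos: [0.5594, 0.1437, 0.394]
tcp_rot: [0.0, -3.136, 0.001]
wrist_force: [-0.0, -0.1, 0.3]
width: 0.997
grip_force: 0.0
```

>>> drive_tool([
  {"delta_pos": [-10,19,10],"turn": 0,"jaw": 1},
  {"delta_pos": [-6.5,12,25],"turn": 0,"jaw": 1},
  {"delta_pos": [0,0,20],"turn": 0,"jaw": 1},
  {"delta_pos": [0,0,10],"turn": 0,"jaw": 1},
  {"delta_pos": [0,0,0],"turn": 0,"jaw": 1},
  {"delta_pos": [0,0,0],"turn": 0,"jaw": 1},
])

```text
time: 15.28
tool_pos: [0.5751, 0.1719, 0.3303]
tcp_rot: [-0.002, -3.137, 0.002]
wrist_force: [-0.1, 0.6, 1.1]
width: 1.002
grip_force: 0.0
```

```bash
python3 look.py w7 190 180 180 150 4; python3 - <<'E'
from h import *
import pickle
s,c=pickle.load(open('w7.pkl','rb'))
for n,z,x,y in[('200',.136,.576,.1725),('500',.108,.578,.1735)]:print(n,(proj(c,[x,y,z],s)-[190,180])*4,(proj(c,[x+.01,y,z],s)-[190,180])*4)
E
```

```text
[0.57513866 0.17191298 0.33025439] [-1.75511572e-03 -3.13718593e+00  1.91519474e-03] 1.0015303252337961 15.2833
200 [367.6 314.8] [367.6 379.2]
500 [372.8 255.2] [372.8 311.6]
```

View pics/w7c.png

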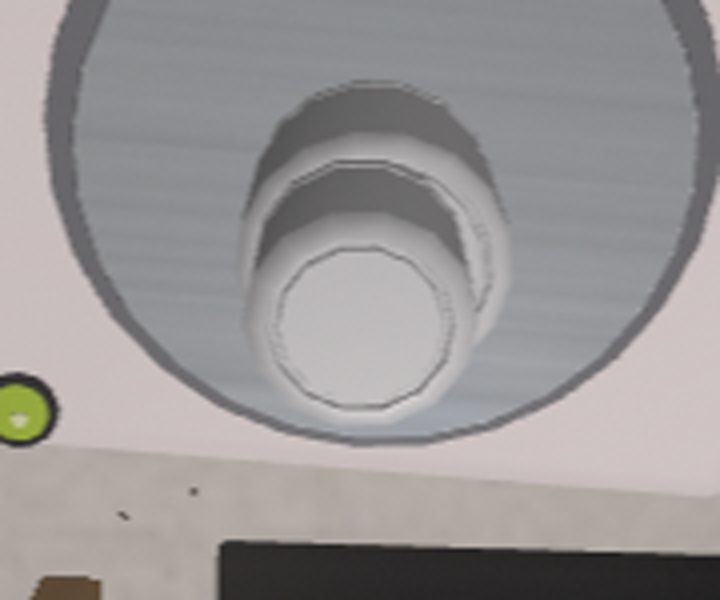

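w200's top centre is at crop (361,328), which is about 2 mm farther in x and 1 mm less in y than assumed. w500 comes out near (0.579,0.174).

>>> drive_tool([
  {"delta_pos": [-2.3,-0.7,15],"turn": 0,"jaw": 1},
  {"delta_pos": [0,0,12],"turn": 0,"jaw": 1},
  {"delta_pos": [0,0,7],"turn": 0,"jaw": 1},
  {"delta_pos": [0,0,3],"turn": 0,"jaw": 1},
  {"delta_pos": [0,0,0],"turn": 0,"jaw": 0.6},
  {"delta_pos": [0,0,0],"turn": 0,"jaw": 0.2},
  {"delta_pos": [0,0,0],"turn": 0,"jaw": 0},
  {"delta_pos": [0,0,0],"turn": 0,"jaw": -0.1},
])

```text
time: 16.0
tool_pos: [0.5786, 0.1718, 0.2963]
tcp_rot: [0.001, 3.14, 0.001]
wrist_force: [0.8, -0.2, 0.5]
width: 0.457
grip_force: 0.0
```

>>> drive_tool([
  {"delta_pos": [0,0,0],"turn": 0,"jaw": -0.15},
  {"delta_pos": [0,0,0],"turn": 0,"jaw": -0.25},
  {"delta_pos": [0,0,0],"turn": 0,"jaw": -0.4},
  {"delta_pos": [0,0,0],"turn": 0,"jaw": -1},
  {"delta_pos": [0,0,0],"turn": 0,"jaw": -1},
  {"delta_pos": [0,0,0],"turn": 0,"jaw": -1},
], grip_force=40)

```text
time: 16.5
tool_pos: [0.5785, 0.1716, 0.2963]
tcp_rot: [0.001, 3.141, -0.0]
wrist_force: [-1.2, -1.7, 5.0]
width: 0.372
grip_force: 39.5
```

>>> drive_tool([
  {"delta_pos": [0,0,-3],"turn": 0,"jaw": -1},
  {"delta_pos": [0,0,-7],"turn": 0,"jaw": -1},
  {"delta_pos": [0,0,-15],"turn": 0,"jaw": -1},
  {"delta_pos": [0,0,-20],"turn": 0,"jaw": -1},
  {"delta_pos": [0,0,-25],"turn": 0,"jaw": -1},
  {"delta_pos": [5,-15,-5],"turn": 0,"jaw": -1},
  {"delta_pos": [9,-28,0],"turn": 0,"jaw": -1},
  {"delta_pos": [11.5,-35,0],"turn": 0,"jaw": -1},
])

```text
time: 17.17
tool_pos: [0.5527, 0.094, 0.371]
tcp_rot: [-0.003, 3.14, 0.001]
wrist_force: [-0.7, -1.7, -1.3]
width: 0.378
grip_force: 40.0
```

>>> drive_tool([
  {"delta_pos": [11.5,-35,0],"turn": 0,"jaw": -1},
  {"delta_pos": [11.5,-35,0],"turn": 0,"jaw": -1},
  {"delta_pos": [11.5,-35,0],"turn": 0,"jaw": -1},
  {"delta_pos": [11.5,-35,0],"turn": 0,"jaw": -1},
  {"delta_pos": [11.5,-35,0],"turn": 0,"jaw": -1},
  {"delta_pos": [11.5,-35,0],"turn": 0,"jaw": -1},
  {"delta_pos": [11.5,-35,0],"turn": 0,"jaw": -1},
  {"delta_pos": [12,-35,5],"turn": 0,"jaw": -1},
])

```text
time: 17.83
tool_pos: [0.4587, -0.1879, 0.3658]
tcp_rot: [0.001, 3.14, -0.001]
wrist_force: [0.7, -0.6, -1.9]
width: 0.373
grip_force: 40.0
```

>>> drive_tool([
  {"delta_pos": [9,-27,15],"turn": 0,"jaw": -1},
  {"delta_pos": [5,-14,25],"turn": 0,"jaw": -1},
  {"delta_pos": [2,-6,30],"turn": 0,"jaw": -1},
  {"delta_pos": [0,0,22],"turn": 0,"jaw": -1},
  {"delta_pos": [0,0,14],"turn": 0,"jaw": -1},
  {"delta_pos": [0,0,0],"turn": 0,"jaw": -1},
  {"delta_pos": [0,0,0],"turn": 0,"jaw": -1},
  {"delta_pos": [0,0,0],"turn": 0,"jaw": -1},
])

```text
time: 18.5
tool_pos: [0.4441, -0.2334, 0.2602]
tcp_rot: [0.001, 3.141, -0.001]
wrist_force: [-0.4, 0.8, -2.1]
width: 0.373
grip_force: 40.1
```

```bash
python3 look.py w8 190 180 180 150 4
```

```text
[ 0.4441371  -0.2334101   0.26021604] [ 1.12864893e-03  3.14065814e+00 -9.26104280e-04] 0.37286630174954055 18.5
```

View pics/w8c.png

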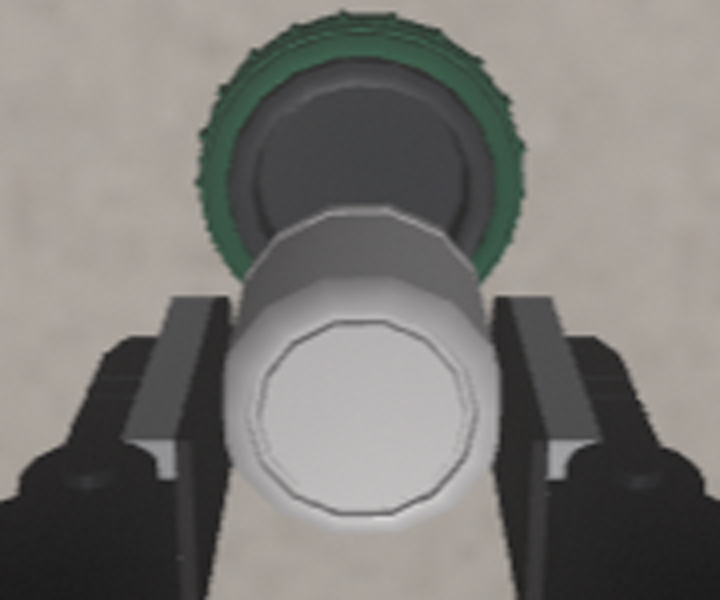

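The green recess centre is at about (280.4,225.7) and the w200 top at (280.6,284.5).

```bash
python3 rel.py w8 280.4 225.6 280.6 284.5 .1603 .0195
```

```text
[ 0.4437 -0.2335] [ 0.4434 -0.2335] [0.3 0. ]
[254.7  78.7] [471.1 283.9]
```

>>> drive_tool([
  {"delta_pos": [-0.4,0,15],"turn": 0,"jaw": -1},
  {"delta_pos": [0,0,20],"turn": 0,"jaw": -1},
  {"delta_pos": [0,0,14],"turn": 0,"jaw": -1},
  {"delta_pos": [0,0,8],"turn": 0,"jaw": -1},
  {"delta_pos": [0,0,4],"turn": 0,"jaw": -1},
  {"delta_pos": [0,0,2],"turn": 0,"jaw": -1},
  {"delta_pos": [0,0,0],"turn": 0,"jaw": -1},
  {"delta_pos": [0,0,0],"turn": 0,"jaw": -1},
])

```text
time: 19.22
tool_pos: [0.445, -0.2335, 0.1975]
tcp_rot: [0.001, 3.14, -0.001]
wrist_force: [0.7, -0.2, -0.8]
width: 0.37
grip_force: 40.1
```

>>> drive_tool([
  {"delta_pos": [0,0,0.7],"turn": 0,"jaw": -1},
  {"delta_pos": [0,0,0],"turn": 0,"jaw": -1},
  {"delta_pos": [0,0,0],"turn": 0,"jaw": -0.15},
  {"delta_pos": [0,0,0],"turn": 0,"jaw": 0},
  {"delta_pos": [0,0,0],"turn": 0,"jaw": 0.4},
  {"delta_pos": [0,0,0],"turn": 0,"jaw": 0.4},
  {"delta_pos": [0,0,0],"turn": 0,"jaw": 0.4},
  {"delta_pos": [0,0,0],"turn": 0,"jaw": 0.4},
])

```text
time: 19.88
tool_pos: [0.4444, -0.2332, 0.1958]
tcp_rot: [0.001, 3.141, -0.0]
wrist_force: [0.7, 0.5, 0.7]
width: 0.699
grip_force: 0.0
```

>>> drive_tool([
  {"delta_pos": [0,0,-10],"turn": 0,"jaw": 0.4},
  {"delta_pos": [0,0,-25],"turn": 0,"jaw": 0.4},
  {"delta_pos": [0,0,-35],"turn": 0,"jaw": 1},
  {"delta_pos": [0,0,-35],"turn": 0,"jaw": 1},
  {"delta_pos": [0,0,-35],"turn": 0,"jaw": 1},
  {"delta_pos": [0,0,-30],"turn": 0,"jaw": 1},
  {"delta_pos": [0,0,-20],"turn": 0,"jaw": 1},
  {"delta_pos": [0,0,-10],"turn": 0,"jaw": 1},
])

```text
time: 20.55
tool_pos: [0.445, -0.2335, 0.4006]
tcp_rot: [0.001, 3.136, -0.006]
wrist_force: [0.5, -0.8, -0.1]
width: 0.999
grip_force: 0.0
```

>>> drive_tool([
  {"delta_pos": [0,0,0],"turn": 0,"jaw": 1},
  {"delta_pos": [0,0,0],"turn": 0,"jaw": 1},
])

```text
time: 20.72
tool_pos: [0.4442, -0.2331, 0.3957]
tcp_rot: [0.001, 3.141, -0.0]
wrist_force: [0.3, 0.6, -0.3]
width: 0.999
grip_force: 0.0
```

```bash
python3 look.py w9 0 0 560 420 1;  python3 - <<'E'
from h import *
import pickle
s,c=pickle.load(open('w9.pkl','rb'));a=cv2.imread('pics/w9.png')
p=proj(c,[.4438,-.2335,.036],s);q=proj(c,[.4438,-.2335,.014],s);print(p,q)
x,y=q.astype(int);f=a[y-35:y+35,x-35:x+35];h=cv2.cvtColor(f,cv2.COLOR_BGR2HSV)
yy,xx=np.mgrid[:70,:70];ins=np.hypot(yy-35,xx-35)<26
m=(h[...,2]>120)&(h[...,1]<40)&ins;Y,X=np.nonzero(m);print(m.sum(),X.mean()+x-35,Y.mean()+y-35,X.min()+x-35,X.max()+x-35,Y.min()+y-35,Y.max()+y-35)
E
```

```text
[ 0.444153   -0.23306885  0.39568095] [ 1.27537575e-03  3.14129800e+00 -2.92890265e-04] 0.9987656961873866 20.7167
[279.8 192.1] [279.8 187.9]
709 279.6713681241185 191.84344146685473 254 295 162 206
```

w200 is seated, with its blob centre matching to under 1 px. Now w500.

>>> drive_tool([
  {"delta_pos": [-5,15,0],"turn": 0,"jaw": 1},
  {"delta_pos": [-11,34,0],"turn": 0,"jaw": 1},
  {"delta_pos": [-13,38,0],"turn": 0,"jaw": 1},
  {"delta_pos": [-13,38,0],"turn": 0,"jaw": 1},
  {"delta_pos": [-13,38,0],"turn": 0,"jaw": 1},
  {"delta_pos": [-13,38,0],"turn": 0,"jaw": 1},
  {"delta_pos": [-13,38,0],"turn": 0,"jaw": 1},
  {"delta_pos": [-13,38,0],"turn": 0,"jaw": 1},
])

```text
time: 21.43
tool_pos: [0.538, 0.0457, 0.3928]
tcp_rot: [-0.001, -3.137, 0.0]
wrist_force: [0.3, -0.1, 0.1]
width: 1.0
grip_force: 0.0
```

>>> drive_tool([
  {"delta_pos": [-13,38,0],"turn": 0,"jaw": 1},
  {"delta_pos": [-12,38,0],"turn": 0,"jaw": 1},
  {"delta_pos": [-9,30,5],"turn": 0,"jaw": 1},
  {"delta_pos": [-5,17,20],"turn": 0,"jaw": 1},
  {"delta_pos": [-2,7,25],"turn": 0,"jaw": 1},
  {"delta_pos": [0,0,20],"turn": 0,"jaw": 1},
  {"delta_pos": [0,0,10],"turn": 0,"jaw": 1},
  {"delta_pos": [0,0,0],"turn": 0,"jaw": 1},
])

```text
time: 22.1
tool_pos: [0.5775, 0.1733, 0.3099]
tcp_rot: [-0.001, -3.132, 0.004]
wrist_force: [-1.4, 0.3, -0.6]
width: 0.995
grip_force: 0.0
```

>>> drive_tool([
  {"delta_pos": [0,0,0],"turn": 0,"jaw": 1},
  {"delta_pos": [0,0,0],"turn": 0,"jaw": 1},
])

```text
time: 22.27
tool_pos: [0.58, 0.1734, 0.3164]
tcp_rot: [0.002, 3.141, 0.0]
wrist_force: [0.6, 0.6, -0.2]
width: 0.996
grip_force: 0.0
```

```bash
python3 look.py w10 0 0 560 420 1;  python3 - <<'E'
from h import *
import pickle
s,c=pickle.load(open('w10.pkl','rb'));g=cv2.imread('pics/w10.png',0)
q=proj(c,[.579,.174,.108],s);print(q)
x,y=q.astype(int);f=g[y-60:y+60,x-60:x+60]
print(f[60,::4],f[::4,60])
cc=cv2.HoughCircles(cv2.medianBlur(f,3),cv2.HOUGH_GRADIENT,1.2,8,param1=80,param2=15,minRadius=20,maxRadius=48)
for X,Y,r in cc[0][:5]: print(X+x-60,Y+y-60,r,at(c,X+x-60,Y+y-60,.108,s))
E
```

```text
[0.58003979 0.17335666 0.31636475] [2.32088687e-03 3.14083452e+00 2.41623794e-04] 0.9960019544613469 22.2667
[281.4 244.5]
[137 137 138 139 140 143 141 161 177 176 177 179 179 179 179 179 180 179
 179 179 179 180 168 175 156 148 147 147 147 146] [136 139 141 119  99 100 101 139 170 174 176 176 177 177 179 179 179 181
 182 182 183 184 183 193 154 159 155 114 188 168]
281.60000228881836 244.60000228881836 35.120003 [0.579  0.1741]
275.60000228881836 236.20000076293945 40.64 [0.5736 0.1705]
279.20000076293945 254.20000457763672 44.6 [0.5853 0.1727]
285.2000045776367 235.00000381469727 39.800003 [0.5729 0.1763]
297.2000045776367 245.8000030517578 44.6 [0.5798 0.1836]
```

w500's top circle is at (281.6,244.6), which puts it at (0.579,0.174).

>>> drive_tool([
  {"delta_pos": [0.8,0.7,15],"turn": 0,"jaw": 1},
  {"delta_pos": [0,0,20],"turn": 0,"jaw": 1},
  {"delta_pos": [0,0,14],"turn": 0,"jaw": 1},
  {"delta_pos": [0,0,6],"turn": 0,"jaw": 1},
  {"delta_pos": [0,0,3],"turn": 0,"jaw": 1},
  {"delta_pos": [0,0,0],"turn": 0,"jaw": 0.7},
  {"delta_pos": [0,0,0],"turn": 0,"jaw": 0.4},
  {"delta_pos": [0,0,0],"turn": 0,"jaw": 0.25},
])

```text
time: 22.98
tool_pos: [0.5796, 0.1745, 0.2593]
tcp_rot: [0.002, 3.139, 0.001]
wrist_force: [0.5, -0.4, 0.4]
width: 0.623
grip_force: 0.0
```

>>> drive_tool([
  {"delta_pos": [0,0,0],"turn": 0,"jaw": 0.15},
  {"delta_pos": [0,0,0],"turn": 0,"jaw": 0.05},
  {"delta_pos": [0,0,0],"turn": 0,"jaw": -0.2},
  {"delta_pos": [0,0,0],"turn": 0,"jaw": -1},
  {"delta_pos": [0,0,0],"turn": 0,"jaw": -1},
  {"delta_pos": [0,0,0],"turn": 0,"jaw": -1},
], grip_force=70)

```text
time: 23.48
tool_pos: [0.5795, 0.1743, 0.2595]
tcp_rot: [0.001, 3.139, -0.0]
wrist_force: [-1.6, -2.0, 6.5]
width: 0.511
grip_force: 71.8
```

>>> drive_tool([
  {"delta_pos": [0,0,-2],"turn": 0,"jaw": -1},
  {"delta_pos": [0,0,-5],"turn": 0,"jaw": -1},
  {"delta_pos": [0,0,-10],"turn": 0,"jaw": -1},
  {"delta_pos": [0,0,-15],"turn": 0,"jaw": -1},
  {"delta_pos": [0,0,-18],"turn": 0,"jaw": -1},
  {"delta_pos": [0,0,-12],"turn": 0,"jaw": -1},
  {"delta_pos": [0,-4,-6],"turn": 0,"jaw": -1},
  {"delta_pos": [1,-10,-2],"turn": 0,"jaw": -1},
])

```text
time: 24.15
tool_pos: [0.5784, 0.161, 0.3296]
tcp_rot: [-0.001, 3.138, 0.002]
wrist_force: [-0.5, 0.2, -4.7]
width: 0.509
grip_force: 72.1
```

>>> drive_tool([
  {"delta_pos": [2,-18,0],"turn": 0,"jaw": -1},
  {"delta_pos": [2,-25,0],"turn": 0,"jaw": -1},
  {"delta_pos": [2,-30,0],"turn": 0,"jaw": -1},
  {"delta_pos": [2,-30,0],"turn": 0,"jaw": -1},
  {"delta_pos": [3,-30,0],"turn": 0,"jaw": -1},
  {"delta_pos": [3,-30,0],"turn": 0,"jaw": -1},
  {"delta_pos": [3,-30,0],"turn": 0,"jaw": -1},
  {"delta_pos": [2,-30,0],"turn": 0,"jaw": -1},
])

```text
time: 24.82
tool_pos: [0.5572, -0.0646, 0.3266]
tcp_rot: [-0.001, -3.139, -0.0]
wrist_force: [0.1, 0.3, -4.9]
width: 0.513
grip_force: 72.2
```

>>> drive_tool([
  {"delta_pos": [2,-30,0],"turn": 0,"jaw": -1},
  {"delta_pos": [2,-27,6],"turn": 0,"jaw": -1},
  {"delta_pos": [2,-20,12],"turn": 0,"jaw": -1},
  {"delta_pos": [0,-12,16],"turn": 0,"jaw": -1},
  {"delta_pos": [0,-7,16],"turn": 0,"jaw": -1},
  {"delta_pos": [0,0,12],"turn": 0,"jaw": -1},
  {"delta_pos": [0,0,7],"turn": 0,"jaw": -1},
  {"delta_pos": [0,0,0],"turn": 0,"jaw": -1},
])

```text
time: 25.48
tool_pos: [0.551, -0.1581, 0.2559]
tcp_rot: [-0.002, -3.136, -0.003]
wrist_force: [-0.8, -0.1, -6.0]
width: 0.51
grip_force: 72.2
```

>>> drive_tool([
  {"delta_pos": [0,0,0],"turn": 0,"jaw": -1},
  {"delta_pos": [0,0,0],"turn": 0,"jaw": -1},
  {"delta_pos": [0,0,0],"turn": 0,"jaw": -1},
])

```text
time: 25.73
tool_pos: [0.5533, -0.1582, 0.26]
tcp_rot: [-0.0, 3.139, -0.001]
wrist_force: [0.4, 0.9, -5.7]
width: 0.511
grip_force: 72.3
```

```bash
python3 look.py w11 190 180 180 150 4
```

```text
[ 0.55331977 -0.15816419  0.25999945] [-3.21104887e-04  3.13948225e+00 -1.05368016e-03] 0.5105942306391013 25.7333
```

View pics/w11c.png

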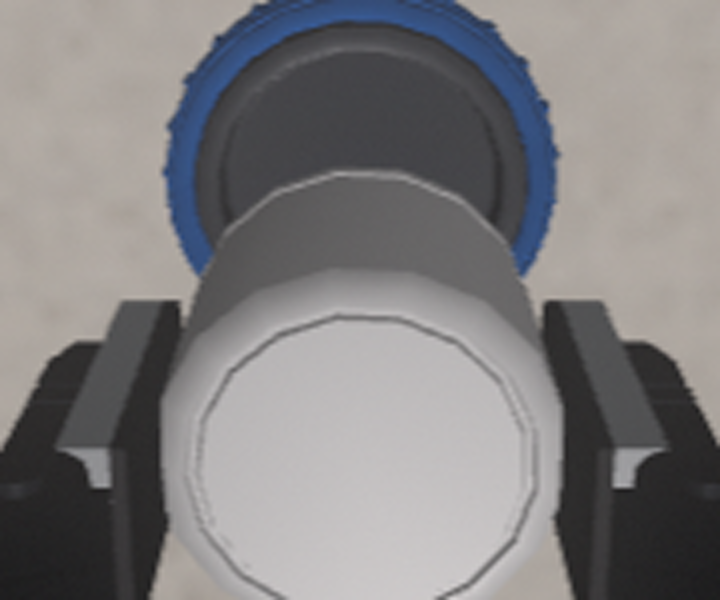

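The blue recess centre is at about (280.2,224.7) and the w500 top at (280.7,298.0).

```bash
python3 rel.py w11 280.2 224.7 280.7 298 .1515 .0255
```

```text
[ 0.5525 -0.1584] [ 0.5544 -0.1582] [-1.9 -0.2]
[220.3  41.5] [503.9 311.1]
```

```bash
python3 - <<'E'
from h import *
import pickle
s,c=pickle.load(open('w11.pkl','rb'));g=cv2.imread('pics/w11.png',0)
for k in(277,281,285):print(k,g[252:266,k],g[322:345,k])
for x in(.5528,.5544):
  for r in(.0193,.0197):
    q=np.array([proj(c,[x+r*np.cos(t),-.1582+r*np.sin(t),s['tool_pos'][2]-.1515],s) for t in np.linspace(0,6.28,90)]);print(x,r,q.min(0),q.max(0))
E
```

```text
277 [146 151 157 163 167 180 162 114 164 182 182 183 182 183] [198 198 197 198 198 199 199 198 199 199 199 135 127 203 194 185 175 165
 166 167 168 167 169]
281 [147 151 158 163 166 178 172 114 164 182 182 182 183 183] [199 198 198 198 199 199 199 199 199 200 199 135 127 204 194 184 173 165
 167 169 169 169 168]
285 [148 153 158 162 166 176 181 115 149 182 183 183 183 184] [199 199 199 199 199 199 200 199 200 200 178 114 174 201 191 180 168 166
 168 168 168 168 167]
0.5528 0.0193 [236.  253.4] [325.6 332.9]
0.5528 0.0197 [235.  252.5] [326.5 333.7]
0.5544 0.0193 [236.1 256.9] [325.5 335.9]
0.5544 0.0197 [235.2 256. ] [326.4 336.7]
```

>>> drive_tool([
  {"delta_pos": [0.7,-0.2,15],"turn": 0,"jaw": -1},
  {"delta_pos": [0,0,18],"turn": 0,"jaw": -1},
  {"delta_pos": [0,0,12],"turn": 0,"jaw": -1},
  {"delta_pos": [0,0,6],"turn": 0,"jaw": -1},
  {"delta_pos": [0,0,3],"turn": 0,"jaw": -1},
  {"delta_pos": [0,0,2],"turn": 0,"jaw": -1},
  {"delta_pos": [0,0,0],"turn": 0,"jaw": -1},
  {"delta_pos": [0,0,0],"turn": 0,"jaw": -1},
])

```text
time: 26.45
tool_pos: [0.5524, -0.1589, 0.2035]
tcp_rot: [0.001, 3.14, -0.001]
wrist_force: [-0.6, -0.5, -5.4]
width: 0.513
grip_force: 72.2
```

>>> drive_tool([
  {"delta_pos": [0,0,2],"turn": 0,"jaw": -1},
  {"delta_pos": [0,0,2],"turn": 0,"jaw": -1},
  {"delta_pos": [0,0,1],"turn": 0,"jaw": -1},
  {"delta_pos": [0,0,0],"turn": 0,"jaw": -1},
  {"delta_pos": [0,0,0],"turn": 0,"jaw": -1},
])

```text
time: 26.87
tool_pos: [0.552, -0.1588, 0.1978]
tcp_rot: [0.001, 3.141, -0.0]
wrist_force: [0.9, 0.4, -5.4]
width: 0.513
grip_force: 72.3
```

>>> drive_tool([
  {"delta_pos": [0,0,0.6],"turn": 0,"jaw": -1},
  {"delta_pos": [0,0,0],"turn": 0,"jaw": -1},
  {"delta_pos": [0,0,0],"turn": 0,"jaw": 0.1},
  {"delta_pos": [0,0,0],"turn": 0,"jaw": 0.3},
  {"delta_pos": [0,0,0],"turn": 0,"jaw": 0.7},
  {"delta_pos": [0,0,0],"turn": 0,"jaw": 0.7},
  {"delta_pos": [0,0,0],"turn": 0,"jaw": 0.7},
  {"delta_pos": [0,0,0],"turn": 0,"jaw": 0.7},
])

```text
time: 27.53
tool_pos: [0.5521, -0.1588, 0.1974]
tcp_rot: [0.001, 3.141, -0.0]
wrist_force: [-0.1, 0.1, -0.2]
width: 0.849
grip_force: 0.0
```

>>> drive_tool([
  {"delta_pos": [0,0,-10],"turn": 0,"jaw": 0.7},
  {"delta_pos": [0,0,-25],"turn": 0,"jaw": 0.7},
  {"delta_pos": [0,0,-35],"turn": 0,"jaw": 1},
  {"delta_pos": [0,0,-35],"turn": 0,"jaw": 1},
  {"delta_pos": [0,0,-35],"turn": 0,"jaw": 1},
  {"delta_pos": [0,0,-30],"turn": 0,"jaw": 1},
  {"delta_pos": [0,0,-20],"turn": 0,"jaw": 1},
  {"delta_pos": [0,0,-10],"turn": 0,"jaw": 1},
])

```text
time: 28.2
tool_pos: [0.5527, -0.159, 0.4024]
tcp_rot: [0.001, 3.135, -0.004]
wrist_force: [-0.5, -0.5, 0.6]
width: 1.004
grip_force: 0.0
```

>>> drive_tool([
  {"delta_pos": [0,0,0],"turn": 0,"jaw": 1},
  {"delta_pos": [0,0,0],"turn": 0,"jaw": 1},
  {"delta_pos": [0,0,0],"turn": 0,"jaw": 1},
])

```text
time: 28.45
tool_pos: [0.5512, -0.1585, 0.3951]
tcp_rot: [-0.001, -3.138, -0.002]
wrist_force: [0.4, 0.5, -0.7]
width: 0.996
grip_force: 0.0
```

```bash
python3 look.py w12 0 30 560 290 1.42
```

```text
[ 0.55121589 -0.15854405  0.39508488] [-1.27692447e-03 -3.13836808e+00 -1.66687982e-03] 0.9956833499595302 28.45
```

View pics/w12c.png

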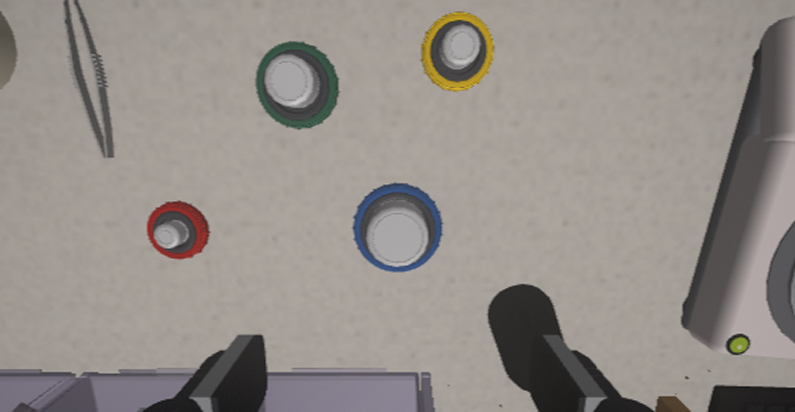

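The picture shows all four weights upright in their own cases: red (172,232), yellow (461,46), green (292,80) and blue (397,234). The forceps are where they were. I'm handing in.

```bash
python3 -c "
from workcell import bot
print(bot.finish_job())"
```

```text
the job is handed in; nothing more can be done
None
```

All four weights were unstacked in order and stand upright in their own cases, the forceps were not disturbed, and the job is handed in; the hand-in gave no verdict.

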